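# Load the prep caddy

## Task

Load the green caddy for the next prep shift: stand the two spice jars from the sloping white stand and the wooden pepper mill upright in its cork-lined compartment, and lay the black peeler flat in the bare compartment. Leave the caddy where it stands, and do not disturb the flour jar, the mug or the timer.

Things in the scene. Friction and masses are not known exactly. Their poses are not given: they have to be found in the camera images.
- caddy: Open green tray-like caddy, 252 (x) x 202 (y) x 50 mm high, loose, 1.6 kg. Origin: centre of its underside, on the counter; z up. Walls 6 mm, a divider runs along x. Cork-lined compartment: inside x -120..120, y -95..-11 mm, floor 8 mm above the origin. Bare compartment: inside x -120..120, y -5..95 mm, floor 6 mm above the origin. Both are open at the top, walls and divider end at 50 mm.
- jar_stand: White sloping stand on a wooden base 130 x 170 x 10 mm, fixed. Two square pockets side by side at y = -50 and +50 mm (52 mm square, 44 mm deep) lean 28 degrees from vertical, their mouths towards the stand's -x (towards the robot). Origin: on the counter under the base, 22 mm in front of the base's centre; z up, x away from the robot.
- jar_a: Spice jar, glass with green label and black cap, diameter 45 mm, 105 mm tall, about 0.11 kg; the cap is the upper 21 mm. Stands in one pocket, leaning 28 degrees with it; about 60 mm of it sticks out. Origin: centre of its underside; z runs along the jar to the cap.
- jar_b: Second spice jar of the same kind in the other pocket, diameter 44 mm, 105 mm tall. Origin: centre of its underside; z along the jar to the cap.
- mill: Turned wooden pepper mill standing on the counter, 58 mm diameter at the foot, 170 mm tall, about 0.18 kg. Rounded head of 50 mm diameter from 123 to 159 mm, small 12 mm steel knob on top. Origin: centre of its underside; z up.
- peeler: Black peeler lying on the counter in front of the jar stand, 170 mm long (x), about 0.08 kg. Handle 26 mm wide and 22 mm high from x = -85 to 20 mm, narrow blade end 14 mm wide and 6 mm high from x = 15 to 85 mm. Origin: middle of its length, 2 mm above its underside; x along it towards the blade, z up.
- flour_jar: Bystander: glass jar with yellow lid, diameter 65 mm, 120 mm tall. Origin: centre of its underside. Leave it alone.
- mug: Bystander: white mug, 84 mm diameter, 90 mm tall, handle at its -y side. Origin: underside. Leave it alone.
- timer: Bystander: red and white kitchen timer, diameter 66 mm, 55 mm tall. Origin: centre of its underside. Leave it alone.
Things that resemble listed ones, but are neither listed nor needed, are in the scene too. Leave any turquoise look-alike of the peeler alone. What is shaped like the jar_b but blue is not meant.

How it is judged:
By the outcome, as a careful person would: the job done as asked, in the order asked, and still so for the second after the job is handed in, with the robot touching nothing.
It also fails if it takes over 72 s, if anything falls off the work surface, if the arm or the gripper's body presses on something with over 40 N, if the wrist force passes 120 N, or if a joint passes its speed limit or range.

## Robot

A 6-joint arm with a two-finger parallel gripper is mounted at the origin on a cart in front of the work surface, level with it; the furniture and walls round the work are solid. World frame = base frame: x ahead of the robot, y to its left, z up, the work surface at z = 0. Lengths are in m, angles in degrees, forces in N, time in s.
With the tool pointing down it reaches from about 0.375 to 0.9 m from the base axis. Payload 3.1 kg.
Tool frame: the origin (TCP) lies on the centre line of the jaws, within the pads' length; the fingertips stand 19 mm ahead of it and the grasp point (between the pads) is the TCP (tips_ahead is the distance from the TCP to the fingertips, in m); z points along the fingers, y is the line along which they close (so a half turn about z gives the same grasp; the last joint's range is limited). The gripper opens to 87 mm and grips with 3 to 60 N. Pads are 19 mm wide; open, the fingers measure 117 mm over their backs; the gripper's body (75 mm by 190 mm) begins 51 mm behind the grasp point.
Start: joints at [-76.404, 30.224, 82.088, -0, 67.689, -10.227], TCP at [0.252, -0.572, 0.242] pointing down, gripper open.
Joint ranges: [-176.69, 176.69], [-43.24, 126.21], [12.49, 139.97], [-82, 262], [0, 151.66], [-163.58, 163.58]. Speed limits (degrees/s): [159.86, 159.86, 180, 180, 180, 180].

## Interface

Orientations are given as a 3x3 rotation matrix whose columns are the frame's x, y, z axes.
In Python, from rig import read_state, capture, hand_in, trace, landmark_of, tips_ahead gives the robot as it stands.
- The arm moves only by the shell command python3 -m jog 'ROWS'. ROWS is JSON, a list of rows, each an object of numbers: "tx", "ty", "tz": the shift along the tool's x, y, z in cm; "roll": the turn about the tool's z in rad; "jaw": the opening, from 0 (shut) to 1 (fully open). A call has 1 to 8 rows; each row shifts and turns the commanded pose from where the row before left it, along the tool's axes as they then stand; what a row does not reach is not made up. A row lasts 1/10 s, in which the tool goes at most 50 mm and 8.59 degrees, less where a joint would pass 70% of its speed; a pose out of reach is approached as far as the arm can. A call with a gripper value outside its range is refused whole. The fingers move at their own pace and stop on an object; the grip force is fixed at half the most. Time passes only in rows, so rows that do not move let the fingers close. It gives the time, the measured TCP pose, the force, the opening and the grip force at its end, in the units of the state.
- read_state(): the state, without advancing time (a new reading comes with each control period).
- capture(name): name is "scene" or "top" or "wrist"; returns a dict with "img" (400x640x3 uint8, red, green, blue), "vertical_fov" (degrees; the focal length in pixels is half the picture's height over the tangent of half this angle, whatever the lens; pixels are square), "cx", "cy" (the principal point, pixels), "k1" (the pictures are not rectified: a ray, as slopes to the right and down, at radius r is drawn at 1 + k1 r^2 times it, then the intrinsics apply), "cam_to_world" (4x4, takes a point from camera to world coordinates); the wrist camera has in their place "tool_from_camera" (4x4, takes a point from camera to tool coordinates, whose origin is the TCP and whose axes are the flange's). Camera axes: x right, y up, looking along -z (the intrinsics and any distortion apply to the point x, -y, -z); pixel columns grow to the right and rows downward; lengths in m; the calibration is good to about 2 mm. A picture is of the moment at which its call begins: read the wrist's pose just before it. There is no depth.
- hand_in(): hands the job in; it is judged then, once.
Trained networks look in the newest picture that a camera, given by its name, has taken for a name from the list of things; names that differ only in an ending like _2 or _b are one class to them, and where a whole thing is asked for, a point or a joint stands for the part that bears it (a point fixed in the world has none). Each returns a list of dicts, best first, with "p" (0 to 1); they miss things now and then, are a little off and sometimes report something else, mostly with a low value. They report only what shows in the picture. A call takes as long as a camera call. They do not tell look-alikes from the thing itself.
- trace(camera, thing): "pixels" (400x640 bool, what is visible of it) and "bbox" ([left, top, width, height] in pixels, round what is visible of it).
- landmark_of(camera, thing): "point" ([row, column] in pixels: a listed point, or the origin of a listed thing).
The state is a dict: "time_s": time; "joint_positions": joint angles; "qvel": joint speeds; "tau": joint torques, N m; "position": TCP position; "tcp_rot": TCP orientation; "force": force on the tool from outside, world axes, zero at the start; "moment": the same for the moment, N m; "opening": opening from 0.0 (shut) to 1.0 (fully open); "grasp_force": force on a finger pad.
Only numpy, scipy, OpenCV 4.12 (cv2) and the standard library are available. Lean on these libraries where they do the work, as an engineer would, in place of code of your own. Each camera call takes 0.05 s, during which the arm holds its last target. There are 200 camera calls.

## Working session

There is one attempt and no reset: what is moved stays moved. The work goes in short steps, Python scripts to look and compute and a shell command to move; the robot and the scene stay as the last step left them, time stands still between calls to the robot, and variables do not carry over. Pictures are saved under pics/ and viewed, at most 10 in all, crops included, and the job is handed in when it is done.

```bash
ls; mkdir -p pics
cat > h.py <<'E'
import numpy as np, cv2
from rig import *
def cam(c, st=None):
    f=200/np.tan(np.radians(c["vertical_fov"])/2)
    if "cam_to_world" in c: T=np.array(c["cam_to_world"])
    else:
        W=np.eye(4); W[:3,:3]=st["tcp_rot"]; W[:3,3]=st["position"]; T=W@np.array(c["tool_from_camera"])
    return f,T
def ray(c,u,v,st=None):
    f,T=cam(c,st); K=np.array([[f,0,c["cx"]],[0,f,c["cy"]],[0,0,1]])
    p=cv2.undistortPoints(np.array([[[u,v]]],float),K,np.array([c["k1"],0,0,0.]))[0,0]
    return T[:3,3], T[:3,:3]@np.array([p[0],-p[1],-1])
def atz(c,u,v,z,st=None):
    o,d=ray(c,u,v,st); return o+d*(z-o[2])/d[2]
def proj(c,P,st=None):
    f,T=cam(c,st); q=(np.asarray(P)-T[:3,3])@T[:3,:3]; s=np.array([q[...,0],-q[...,1]])/-q[...,2]
    s=s*(1+c["k1"]*(s**2).sum(0)); return np.stack([s[0]*f+c["cx"],s[1]*f+c["cy"]],-1)
def save(c,n): cv2.imwrite("pics/"+n,c["img"][:,:,::-1])
E
python3 - <<'E'
from h import *
s=read_state(); print(s)
for n in ("scene","top"):
    c=capture(n); save(c,n+"0.png"); print(n,c["k1"],c["vertical_fov"],np.round(c["cam_to_world"],3).tolist())
    for t in "caddy jar_stand jar_a mill peeler flour_jar mug timer".split():
        for d in landmark_of(n,t): print(t,d["p"],np.round(d["point"],1), np.round(atz(c,d["point"][1],d["point"][0],0),3))
E
```

```text
pics
{'time_s': 0.0, 'joint_positions': array([-7.64035337e+01,  3.02775568e+01,  8.21574077e+01, -2.64188468e-03,
        6.76888525e+01, -1.02260595e+01]), 'qvel': array([ 0.05333407,  0.00370116, -0.00318122,  0.00466859,  0.04993766,
       -0.0508979 ]), 'tau': array([ 2.09993250e-04, -4.40044534e+01, -1.76594424e+01,  6.32050401e-02,
        5.83366491e-02, -1.55919538e-04]), 'position': array([ 0.25230092, -0.57104515,  0.24058103]), 'tcp_rot': array([[ 9.14793948e-01,  4.03920451e-01, -5.49477523e-04],
       [ 4.03920681e-01, -9.14791623e-01,  2.09042252e-03],
       [ 3.41706973e-04, -2.13425121e-03, -9.99997664e-01]]), 'force': array([ 0.02222606,  0.14135281, -0.12795307]), 'moment': array([ 0.00210211, -0.00820784, -0.05296105]), 'grasp_force': 0.0, 'opening': 0.9978921154796081}
scene -0.06952370801352081 47.74440259577548 [[0.418, 0.462, -0.782, -0.581], [-0.908, 0.227, -0.351, -0.514], [0.016, 0.857, 0.515, 0.814], [0.0, 0.0, 0.0, 1.0]]
caddy 0.56 [190.1 292.3] [0.593 0.143 0.   ]
caddy 0.25 [175.1 360.3] [ 0.797 -0.031  0.   ]
jar_stand 0.88 [209.3 374.2] [ 0.604 -0.
[... 531 characters left out ...]
49  0.   ]
top -0.13349560086558965 43.382816763260664 [[0.024, 0.983, -0.185, 0.253], [-1.0, 0.024, -0.002, 0.007], [0.003, 0.185, 0.983, 1.533], [0.0, 0.0, 0.0, 1.0]]
caddy 0.75 [178.9 277.4] [ 0.603  0.146 -0.   ]
jar_stand 0.84 [177.5 373.5] [ 0.615 -0.155  0.   ]
jar_a 0.88 [166.9 392.1] [ 0.651 -0.213  0.   ]
jar_a 0.63 [172.5 354.1] [ 0.63  -0.094  0.   ]
mill 0.66 [209.9 447.6] [ 0.518 -0.387 -0.   ]
peeler 0.89 [222.1 384.1] [ 0.475 -0.188  0.   ]
peeler 0.82 [264.8 349.1] [ 0.341 -0.082  0.   ]
flour_jar 0.89 [214.9 200.4] [0.483 0.382 0.   ]
mug 0.61 [128.  337.3] [ 0.775 -0.038  0.   ]
timer 0.86 [161.4 434.5] [ 0.673 -0.349  0.   ]
timer 0.15 [219.7 385.7] [ 0.482 -0.193  0.   ]
```

Run:
```python
import cv2
a=cv2.imread("pics/scene0.png")[120:320,180:480]; b=cv2.imread("pics/top0.png")[90:310,170:480]
cv2.imwrite("pics/s1.png",cv2.resize(a,None,fx=2.6,fy=2.6,interpolation=2)); cv2.imwrite("pics/t1.png",cv2.resize(b,None,fx=2.5,fy=2.5,interpolation=2))
```

```text
(no output)
```

View pics/s1.png

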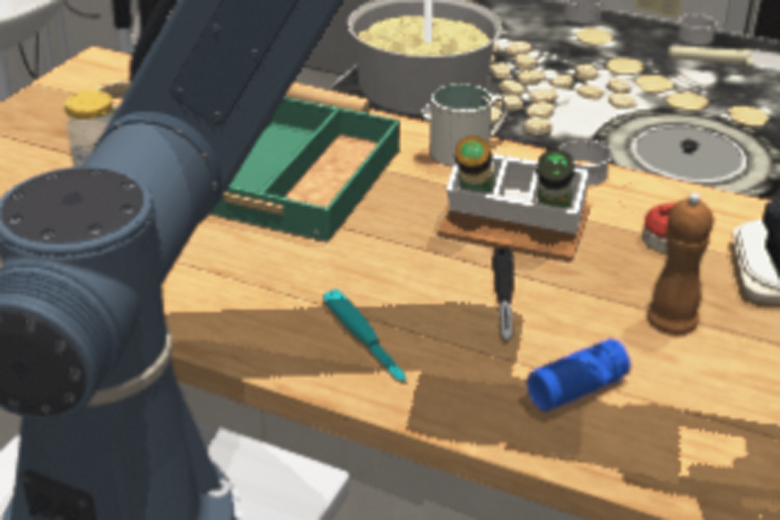

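View pics/t1.png

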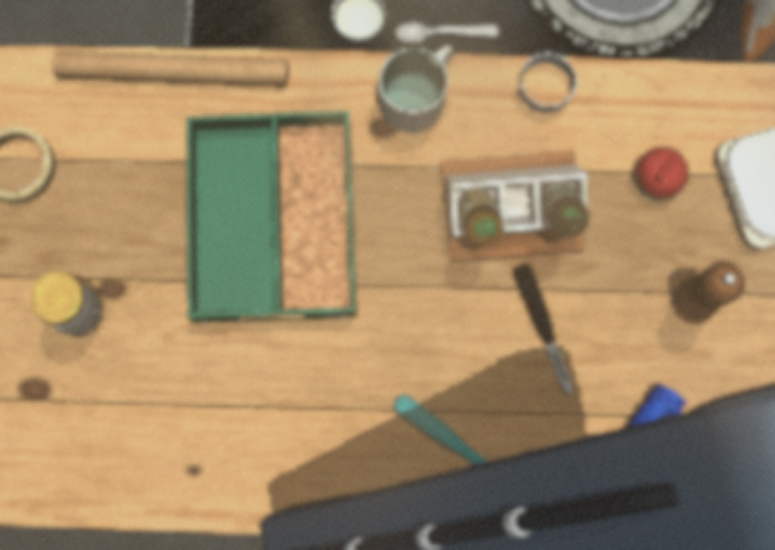

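The black peeler is at top (384,222) in front of the stand, so it is the one meant. The turquoise look-alike is at (349,265). Both jars in the stand have green labels and black caps, at top (392,167) and (354,172). The blue lying cylinder is not meant. Next I move above the stand for a close wrist view.

```bash
python3 -m jog '[{"roll":0.139,"tz":-3},{"roll":0.139,"tz":-3},{"roll":0.1385,"tz":-3},{"tx":2.7,"ty":-3.5},{"tx":2.7,"ty":-3.5},{"tx":2.7,"ty":-3.5},{"tx":2.7,"ty":-3.5},{"tx":2.7,"ty":-3.5}]'; python3 -m jog '[{"tx":2.7,"ty":-3.5},{"tx":2.7,"ty":-3.5},{"tx":2.7,"ty":-3.5},{"tx":2.7,"ty":-3.5},{"tx":2.7,"ty":-3.5},{"tx":2.0,"ty":-3.5},{},{}]'
python3 - <<'E'
from h import *
s=read_state(); c=capture("wrist"); save(c,"w1.png"); print(s["position"],s["tcp_rot"],np.round(c["tool_from_camera"],3).tolist(),c["vertical_fov"])
R={}
for n in ("wrist","top","scene"):
    if n!="wrist": c=capture(n); save(c,n+"1.png")
    for t in "caddy jar_stand jar_a mill peeler flour_jar mug timer".split():
        for d in landmark_of(n,t):
            if d["p"]>.3: print(n,t,d["p"],np.round(d["point"],1), np.round(atz(c,d["point"][1],d["point"][0],0,s),3))
E
```

```text
[ 0.25248003 -0.57172904  0.24157765] [[ 9.14801083e-01  4.03904666e-01  1.60823549e-05]
 [ 4.03904666e-01 -9.14801080e-01 -7.08582143e-05]
 [-1.39078077e-05  7.13169093e-05 -9.99999997e-01]] [[-0.001, 0.968, 0.25, 0.067], [1.0, 0.001, -0.0, -0.0], [-0.001, 0.25, -0.968, -0.142], [0.0, 0.0, 0.0, 1.0]] 67.2473598971029
wrist jar_a 0.96 [ 25.6 105.5] [ 0.313 -0.276  0.   ]
top caddy 0.59 [178.1 276.8] [0.606 0.148 0.   ]
top jar_stand 0.82 [178.  376.2] [ 0.614 -0.163  0.   ]
top jar_a 0.9 [172.7 356.9] [ 0.629 -0.102  0.   ]
top jar_a 0.71 [167.4 391.9] [ 0.649 -0.213  0.   ]
top mill 0.78 [212.4 445.5] [ 0.51  -0.381  0.   ]
top mill 0.53 [178.9 279.2] [0.603 0.141 0.   ]
top peeler 0.86 [221.4 384.6] [ 0.477 -0.19   0.   ]
top peeler 0.58 [266.4 354.1] [ 0.337 -0.097  0.   ]
top flour_jar 0.96 [216.8 200.8] [0.477 0.38  0.   ]
top timer 0.76 [158.7 434.3] [ 0.682 -0.349  0.   ]
scene caddy 0.77 [189.1 291.6] [0.598 0.148 0.   ]
scene jar_stand 0.85 [209.9 374.3] [ 0.601 -0.155  0.   ]
scene jar_a 0.82 [270.3 387.6] [ 0.338 -0.287  0.   ]
scene jar_a 0.69 [192.2 366.8] [ 0.694 -0.095  0.   ]
scene jar_a 0.5 [196.4 394.2] [ 0.71  -0.189  0.   ]
scene mill 0.88 [242.7 440.7] [ 0.522 -0.391 -0.   ]
scene peeler 0.79 [231.2 372.1] [ 0.488 -0.188  0.   ]
scene peeler 0.78 [248.3 321.5] [ 0.346 -0.085  0.   ]
scene peeler 0.51 [177.8 360.2] [ 0.778 -0.038  0.   ]
scene flour_jar 0.66 [190.1 216.4] [0.477 0.379 0.   ]
scene mug 0.62 [177.3 362. ] [ 0.785 -0.042  0.   ]
scene timer 0.54 [211.1 436.7] [ 0.684 -0.342  0.   ]$[0]: bad value
$[0]: bad value
```

```bash
python3 -m jog '[{"tx":0,"ty":0,"tz":-3,"roll":0.139,"jaw":1},{"tx":0,"ty":0,"tz":-3,"roll":0.139,"jaw":1}]'; python3 -m jog --help | head -20
```

```text
time_s: 2.45
position: [0.2523, -0.571, 0.3011]
tcp_rot: [[0.991, 0.132, -0.001], [0.132, -0.991, 0.003], [-0.0, -0.003, -1.0]]
force: [1.2, -0.9, 1.1]
opening: 1.0
grasp_force: 0.0invalid input: not JSON, or not a number
```

```bash
python3 -m jog '[{"tx":0,"ty":0,"tz":-3,"roll":0.134,"jaw":1},{"tx":2.7,"ty":-3.5,"tz":0,"roll":0,"jaw":1},{"tx":2.7,"ty":-3.5,"tz":0,"roll":0,"jaw":1},{"tx":2.7,"ty":-3.5,"tz":0,"roll":0,"jaw":1},{"tx":2.7,"ty":-3.5,"tz":0,"roll":0,"jaw":1},{"tx":2.7,"ty":-3.5,"tz":0,"roll":0,"jaw":1},{"tx":2.7,"ty":-3.5,"tz":0,"roll":0,"jaw":1}]' | tail -6 | head -3;  python3 -m jog '[{"tx":2.7,"ty":-3.5,"tz":0,"roll":0,"jaw":1},{"tx":2.7,"ty":-3.5,"tz":0,"roll":0,"jaw":1},{"tx":2.7,"ty":-3.5,"tz":0,"roll":0,"jaw":1},{"tx":2.7,"ty":-3.5,"tz":0,"roll":0,"jaw":1},{"tx":0,"ty":-3,"tz":0,"roll":0,"jaw":1},{"tx":0,"ty":0,"tz":0,"roll":0,"jaw":1},{"tx":0,"ty":0,"tz":0,"roll":0,"jaw":1}]'
python3 - <<'E'
from h import *
s=read_state(); c=capture("wrist"); save(c,"w2.png"); print(s["position"],s["joint_positions"])
for t in "jar_stand jar_a peeler".split():
  for d in landmark_of("wrist",t):
    if d["p"]>.3: print(t,d["p"],np.round(d["point"],1), np.round(atz(c,d["point"][1],d["point"][0],0,s),3))
E
```

```text
time_s: 3.15
position: [0.4145, -0.3596, 0.3317]
tcp_rot: [[1.0, 0.003, 0.0], [0.003, -1.0, -0.0], [0.0, 0.0, -1.0]]
time_s: 3.85
position: [0.5211, -0.1902, 0.3317]
tcp_rot: [[1.0, 0.005, 0.0], [0.005, -1.0, -0.001], [0.0, 0.001, -1.0]]
force: [0.4, -0.7, 0.5]
opening: 0.995
grasp_force: 0.0
[ 0.52109992 -0.19024958  0.33169089] [-3.15800823e+01  1.92913394e+01  8.56167180e+01 -3.73906412e-02
  7.50635583e+01  5.81156251e+01]
jar_a 0.92 [289.  381.8] [ 0.304 -0.3    0.   ]
jar_a 0.72 [ 82.9 332. ] [ 0.645 -0.208 -0.   ]
jar_a 0.71 [ 92.4 263.4] [ 0.631 -0.106 -0.   ]
peeler 0.89 [190.1 322.3] [ 0.482 -0.194  0.   ]
peeler 0.6 [276.3 258.5] [ 0.328 -0.084  0.   ]
```

View pics/w2.png

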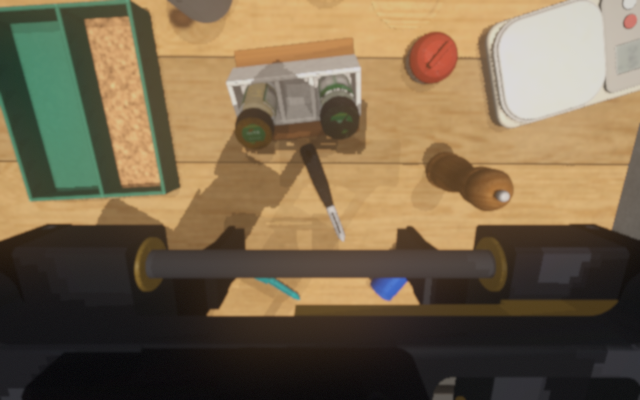

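The wrist view shows the jar caps at about (254,130) and (341,118), the black peeler from (308,150) to (340,235), and the mill head at (490,188). The stand is yawed by a few degrees. I'll fit the poses across the three views.

```bash
cat > fit.py <<'E'
from h import *
from scipy.optimize import least_squares
s=read_state(); C={n:capture(n) for n in ("wrist","top","scene")}
def mask(n,t):
    out=[]
    for d in trace(n,t):
        if d["p"]>.3: ys,xs=np.nonzero(d["pixels"]); out.append((d["p"],xs.mean(),ys.mean(),d["bbox"],d["pixels"]))
    return out
E
python3 - <<'E'
from fit import *
caps={"wrist":[(254,130),(341,118)],"top":[(363.6,181.2),(398,175.6)],"scene":[(361.5,178.5),(393.5,182.7)]}
org={"wrist":[(263.4,92.4),(332,82.9)],"top":[(355.5,172.6),(392,167.2)],"scene":[(365,194.5),(394,196.8)]}
def ax(y): a=np.radians(28); return np.array([-np.sin(a)*np.cos(y),-np.sin(a)*np.sin(y),np.cos(a)])
def res(p):
    y=p[6]; r=[]
    for i in (0,1):
        o=p[3*i:3*i+3]
        for n in C:
            r+=list((proj(C[n],o+.105*ax(y),s)-caps[n][i])/1.5); r+=list((proj(C[n],o,s)-org[n][i])/3)
    return np.array(r+[(p[2]-p[5])/.001])
f=least_squares(res,[.63,-.1,.02,.65,-.2,.02,.1],loss="soft_l1")
p=f.x; print("jars",np.round(p,4),"cost",f.cost, "yaw from line",np.arctan2(p[3]-p[0],p[1]-p[4]))
for i in (0,1): print("cap",np.round(p[3*i:3*i+3]+.105*ax(p[6]),4))
print(np.round(f.fun.reshape(-1)[:-1].reshape(-1,4),1))
for n in C:
    m=mask(n,"mill")[:1]+mask(n,"peeler")[:2]+mask(n,"caddy")[:1]
    for q in m: print(n,round(q[0],2),round(q[1],1),round(q[2],1),np.round(q[3]), "@0",np.round(atz(C[n],q[1],q[2],0,s),3))
# caddy corners: green mask in top
c=C["top"]; h=cv2.cvtColor(c["img"],cv2.COLOR_RGB2HSV); g=((h[...,0]>60)&(h[...,0]<92)&(h[...,1]>90)).astype(np.uint8); g[:, :230]=0; g[:,330:]=0
ct=max(cv2.findContours(g,0,2)[0],key=cv2.contourArea); r=cv2.minAreaRect(ct); b=cv2.boxPoints(r); print(r); P=np.array([atz(c,u,v,.05) for u,v in b]); print(np.round(P,3),P.mean(0))
E
```

```text
jars [ 0.6279 -0.1096  0.0273  0.642  -0.2088  0.0274  0.1223] cost 3.215379302618781 yaw from line 0.14171504303302232
cap [ 0.579  -0.1156  0.12  ]
cap [ 0.5931 -0.2148  0.1201]
[[-0.3  0.3 -0.7  0.2]
 [ 0.5 -0.8  1.5 -0.5]
 [ 0.8 -0.2 -0.1  0.4]
 [-0.5 -0.1  0.  -0.2]
 [ 0.4  0.3 -0.   0.1]
 [ 0.7  0.4  0.2  1.3]]
wrist 0.83 469.1 180.0 [424. 152.  88.  57.] @0 [ 0.499 -0.431  0.   ]
wrist 0.9 320.0 183.4 [298. 141.  45.  95.] @0 [ 0.493 -0.192  0.   ]
wrist 0.84 280.1 286.6 [255. 280.  46.  20.] @0 [ 0.309 -0.122  0.   ]
wrist 0.82 84.6 101.1 [  0.   0. 178. 199.] @0 [0.618 0.161 0.   ]
top 0.85 277.8 176.1 [243. 136.  70.  80.] @0 [0.612 0.146 0.   ]
scene 0.89 441.5 223.0 [432. 194.  22.  56.] @0 [ 0.623 -0.371  0.   ]
scene 0.82 317.2 245.2 [302. 232.  33.  33.] @0 [ 0.354 -0.068  0.   ]
scene 0.58 373.9 228.9 [370. 214.  12.  36.] @0 [ 0.501 -0.189  0.   ]
scene 0.61 292.8 184.1 [251. 158.  85.  52.] @0 [0.63  0.161 0.   ]Traceback (most recent call last):
  File "<stdin>", line 21, in <module>
ValueError: max() iterable argument is empty
```

```bash
python3 -m jog '[{"tx":4,"ty":-3,"tz":0,"roll":-0.13,"jaw":1},{"tx":4,"ty":-3.5,"tz":0,"roll":0,"jaw":1},{"tx":0,"ty":0,"tz":4.5,"roll":0,"jaw":1},{"tx":0,"ty":0,"tz":4.5,"roll":0,"jaw":1},{"tx":0,"ty":0,"tz":4.5,"roll":0,"jaw":1},{"tx":0,"ty":0,"tz":3,"roll":0,"jaw":1},{"tx":0,"ty":0,"tz":0,"roll":0,"jaw":1},{"tx":0,"ty":0,"tz":0,"roll":0,"jaw":1}]'
```

```text
time_s: 5.45
position: [0.5942, -0.123, 0.1668]
tcp_rot: [[0.991, 0.133, -0.0], [0.133, -0.991, 0.0], [-0.0, -0.0, -1.0]]
force: [0.5, 0.3, 0.2]
opening: 1.001
grasp_force: 0.0
```

```bash
python3 -m jog '[{"tx":-0.1,"ty":-0.85,"tz":1,"roll":0,"jaw":1},{"tx":0,"ty":0,"tz":3,"roll":0,"jaw":1},{"tx":0,"ty":0,"tz":3.1,"roll":0,"jaw":1},{"tx":0,"ty":0,"tz":0,"roll":0,"jaw":1},{"tx":0,"ty":0,"tz":0,"roll":0,"jaw":0},{"tx":0,"ty":0,"tz":0,"roll":0,"jaw":0},{"tx":0,"ty":0,"tz":0,"roll":0,"jaw":0},{"tx":0,"ty":0,"tz":0,"roll":0,"jaw":0}]';python3 -m jog '[{"tx":0,"ty":0,"tz":0,"roll":0,"jaw":0},{"tx":0,"ty":0,"tz":0,"roll":0,"jaw":0},{"tx":0,"ty":0,"tz":0,"roll":0,"jaw":0},{"tx":0,"ty":0,"tz":0,"roll":0,"jaw":0}]'
python3 - <<'E'
from h import *
c=capture("wrist"); save(c,"w3.png")
E
```

```text
time_s: 6.25
position: [0.5926, -0.1149, 0.097]
tcp_rot: [[0.991, 0.133, 0.003], [0.133, -0.991, -0.001], [0.002, 0.001, -1.0]]
force: [-0.2, -0.1, -0.4]
opening: 0.721
grasp_force: 0.0
time_s: 6.65
position: [0.5917, -0.1145, 0.0957]
tcp_rot: [[0.991, 0.133, 0.0], [0.133, -0.991, 0.0], [0.0, -0.0, -1.0]]
force: [-0.3, 1.1, 2.3]
opening: 0.484
grasp_force: 29.9
```

View pics/w3.png

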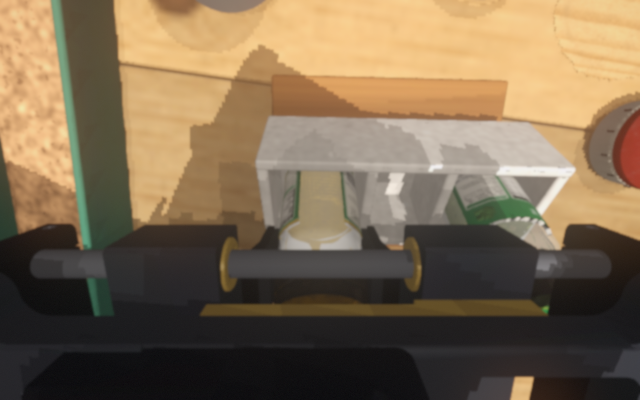

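```bash
python3 -m jog '[{"tx":-0.47,"ty":0,"tz":-0.88,"roll":0,"jaw":0},{"tx":-0.94,"ty":0,"tz":-1.77,"roll":0,"jaw":0},{"tx":-0.94,"ty":0,"tz":-1.77,"roll":0,"jaw":0},{"tx":-0.94,"ty":0,"tz":-1.77,"roll":0,"jaw":0},{"tx":0,"ty":0,"tz":-3,"roll":0,"jaw":0},{"tx":0,"ty":0,"tz":-3,"roll":0,"jaw":0},{"tx":0,"ty":0,"tz":0,"roll":0,"jaw":0},{"tx":0,"ty":0,"tz":0,"roll":0,"jaw":0}]'
python3 - <<'E'
from h import *
c=capture("top")
b=np.array([(187,118),(348,112),(355,315),(190,321)])/2.5+(170,90)
P=np.array([atz(c,u,v,.05) for u,v in b]); print(np.round(P,3),P.mean(0)); 
d=np.array([(277,115),(280,318)])/2.5+(170,90); print([np.round(atz(c,u,v,.05),3) for u,v in d])
t=cv2.imread("pics/top0.png")[:,:,::-1]; h=cv2.cvtColor(t.copy(),cv2.COLOR_RGB2HSV)
print(h[170,260],h[170,305],h[150,330],h[138,270])
g=((h[...,0]>65)&(h[...,0]<100)&(h[...,1]>70)).astype(np.uint8); g[:,:240]=0; g[:,318:]=0;g[:130]=0;g[222:]=0
r=cv2.minAreaRect(np.argwhere(g)[:,::-1].astype(np.float32)); q=cv2.boxPoints(r); P=np.array([atz(c,u,v,.05) for u,v in q]); print(r,np.round(P,3),P.mean(0))
c=capture("scene"); save(c,"s2.png"); cv2.imwrite("pics/s2c.png",cv2.resize(c["img"][120:280,240:440,::-1],None,fx=4,fy=3.7,interpolation=2))
E
```

```text
time_s: 7.5
position: [0.5587, -0.1191, 0.218]
tcp_rot: [[0.991, 0.133, 0.0], [0.133, -0.991, -0.0], [0.0, 0.001, -1.0]]
force: [-0.2, 0.8, -1.8]
opening: 0.491
grasp_force: 29.8
[[0.722 0.248 0.05 ]
 [0.734 0.049 0.05 ]
 [0.481 0.034 0.05 ]
 [0.469 0.231 0.05 ]] [0.60120577 0.1406183  0.05      ]
[array([0.728, 0.137, 0.05 ]), array([0.475, 0.123, 0.05 ])]
[ 70  82 140] [ 15 114 212] [ 16 113 194] [51 62 78]
((264.5, 178.0), (74.0, 31.0), 90.0) [[0.71  0.234 0.05 ]
 [0.712 0.139 0.05 ]
 [0.482 0.13  0.05 ]
 [0.479 0.222 0.05 ]] [0.59548795 0.18128886 0.05      ]
```

View pics/s2c.png

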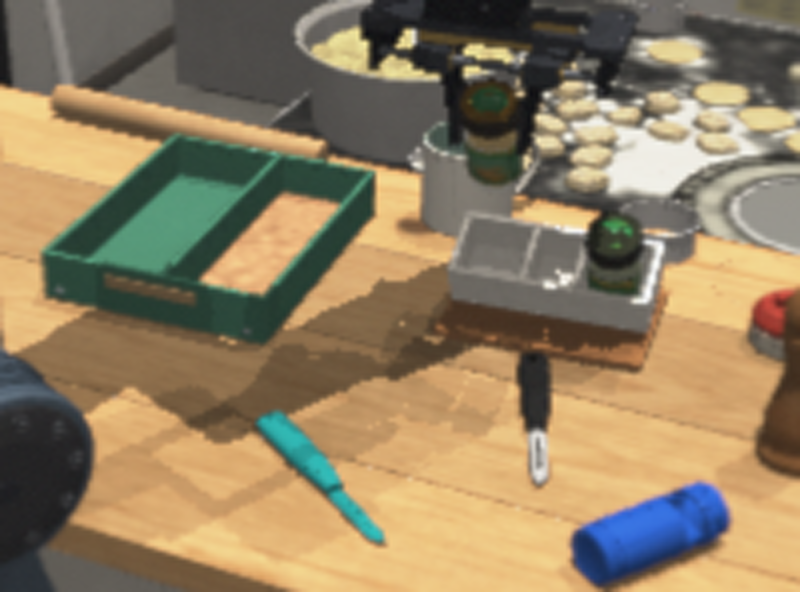

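```bash
python3 -m jog '[{"tx":0,"ty":0,"tz":0,"roll":0.07,"jaw":0},{"tx":2.1,"ty":-3.9,"tz":0,"roll":0,"jaw":0},{"tx":2.1,"ty":-3.9,"tz":0,"roll":0,"jaw":0},{"tx":2.1,"ty":-3.9,"tz":0,"roll":0,"jaw":0},{"tx":2.1,"ty":-3.9,"tz":0,"roll":0,"jaw":0},{"tx":2.1,"ty":-3.8,"tz":0,"roll":0,"jaw":0},{"tx":0,"ty":0,"tz":3,"roll":0,"jaw":0},{"tx":0,"ty":0,"tz":0,"roll":0,"jaw":0}]'
python3 - <<'E'
from h import *
c=capture("scene")
b=np.array([(45,258),(262,332),(375,172),(178,138)])/np.array([4,3.7])+(240,120)
P=np.array([atz(c,u,v,.05) for u,v in b]); print(np.round(P,3),P.mean(0))
s=read_state(); c=capture("wrist"); save(c,"w4.png")
E
```

```text
time_s: 8.4
position: [0.6475, 0.0829, 0.1816]
tcp_rot: [[0.998, 0.066, -0.013], [0.066, -0.998, 0.0], [-0.013, -0.001, -1.0]]
force: [-1.4, -0.7, -2.3]
opening: 0.483
grasp_force: 29.8
[[0.464 0.224 0.05 ]
 [0.437 0.012 0.05 ]
 [0.729 0.048 0.05 ]
 [0.714 0.24  0.05 ]] [0.58611202 0.13082426 0.05      ]
```

View pics/w4.png

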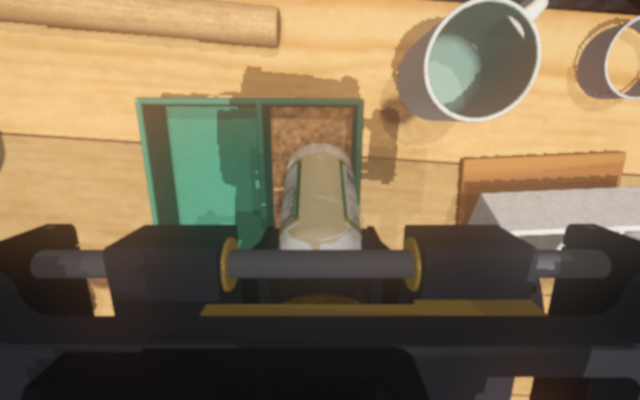

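Run:
```python
from h import *
s=read_state(); c=capture("wrist"); 
for u,v in [(138,99),(362,99),(263,99)]: print(np.round(atz(c,u,v,.05,s),4))
print(s["position"])
```

```text
[0.7256 0.2457 0.05  ]
[0.738  0.0501 0.05  ]
[0.7325 0.1366 0.05  ]
[0.64966141 0.08109512 0.18516343]
```

```bash
python3 -m jog '[{"tx":0.3,"ty":0,"tz":3,"roll":0,"jaw":0},{"tx":0,"ty":0,"tz":3,"roll":0,"jaw":0},{"tx":0,"ty":0,"tz":2.3,"roll":0,"jaw":0},{"tx":0,"ty":0,"tz":0,"roll":0,"jaw":0},{"tx":0,"ty":0,"tz":0,"roll":0,"jaw":0}]'; python3 -m jog '[{"tx":0,"ty":0,"tz":0.4,"roll":0,"jaw":0},{"tx":0,"ty":0,"tz":0,"roll":0,"jaw":0}]' | egrep "pos|force"; python3 -m jog '[{"tx":0,"ty":0,"tz":0.3,"roll":0,"jaw":0},{"tx":0,"ty":0,"tz":0,"roll":0,"jaw":0}]' | egrep "pos|force"
```

```text
time_s: 9.05
position: [0.655, 0.0805, 0.1054]
tcp_rot: [[0.998, 0.062, 0.001], [0.062, -0.998, -0.0], [0.001, 0.0, -1.0]]
force: [0.3, -0.3, -0.5]
opening: 0.491
grasp_force: 29.8
position: [0.6554, 0.0812, 0.1019]
force: [-0.2, 0.4, -1.6]
grasp_force: 29.8
position: [0.6545, 0.0815, 0.0977]
force: [-1.4, -0.1, -1.8]
grasp_force: 29.8
```

```bash
for i in 1; do python3 -m jog '[{"tx":0,"ty":0,"tz":0.4,"roll":0,"jaw":0},{"tx":0,"ty":0,"tz":0,"roll":0,"jaw":0}]' | egrep "pos|^force"; python3 -m jog '[{"tx":0,"ty":0,"tz":0.3,"roll":0,"jaw":0},{"tx":0,"ty":0,"tz":0,"roll":0,"jaw":0}]' | egrep "pos|^force"; python3 -m jog '[{"tx":0,"ty":0,"tz":0.3,"roll":0,"jaw":0},{"tx":0,"ty":0,"tz":0,"roll":0,"jaw":0}]' | egrep "pos|^force"; done
```

```text
position: [0.6541, 0.0816, 0.0929]
force: [0.7, 0.0, -0.8]
position: [0.6541, 0.0816, 0.0899]
force: [0.4, -0.8, -1.9]
position: [0.6542, 0.0815, 0.087]
force: [-0.4, 0.2, -1.4]
```

```bash
python3 -m jog '[{"tx":0,"ty":0,"tz":0.2,"roll":0,"jaw":0},{"tx":0,"ty":0,"tz":0,"roll":0,"jaw":0}]' | egrep "pos|^force"; python3 -m jog '[{"tx":0,"ty":0,"tz":0.2,"roll":0,"jaw":0},{"tx":0,"ty":0,"tz":0,"roll":0,"jaw":0}]' | egrep "pos|^force";python3 -m jog '[{"tx":0,"ty":0,"tz":0.1,"roll":0,"jaw":0},{"tx":0,"ty":0,"tz":0,"roll":0,"jaw":0}]' | egrep "pos|^force"
```

```text
position: [0.6543, 0.0815, 0.0852]
force: [-0.6, -0.2, -1.8]
position: [0.6543, 0.0815, 0.0832]
force: [0.1, -0.2, -1.2]
position: [0.6544, 0.0815, 0.0823]
force: [-0.4, -0.9, -1.8]
```

```bash
python3 -m jog '[{"tx":0,"ty":0,"tz":0.2,"roll":0,"jaw":0},{"tx":0,"ty":0,"tz":0,"roll":0,"jaw":0}]' | egrep "pos|^force"; python3 -m jog '[{"tx":0,"ty":0,"tz":0.2,"roll":0,"jaw":0},{"tx":0,"ty":0,"tz":0,"roll":0,"jaw":0}]' | egrep "pos|^force"
python3 - <<'E'
from h import *
c=capture("scene"); cv2.imwrite("pics/s3.png",cv2.resize(c["img"][120:220,240:380,::-1],None,fx=5.5,fy=5.5,interpolation=2))
E
```

```text
position: [0.6547, 0.0815, 0.0806]
force: [-0.4, -0.5, -0.7]
position: [0.6548, 0.0816, 0.0802]
force: [-3.1, -0.0, 7.2]
```

View pics/s3.png

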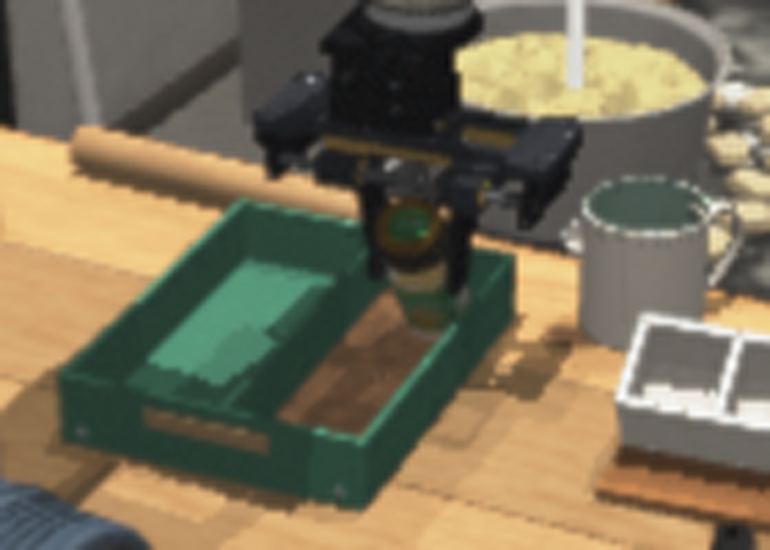

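```bash
python3 -m jog '[{"tx":0.4,"ty":0,"tz":0,"roll":0,"jaw":0},{"tx":0.4,"ty":0,"tz":0,"roll":0,"jaw":0},{"tx":0,"ty":0,"tz":0,"roll":0,"jaw":0}]' | egrep "pos|^force"; python3 -m jog '[{"tx":0.4,"ty":0,"tz":0,"roll":0,"jaw":0},{"tx":0.4,"ty":0,"tz":0,"roll":0,"jaw":0},{"tx":0,"ty":0,"tz":0,"roll":0,"jaw":0}]' | egrep "pos|^force"
python3 - <<'E'
from h import *
c=capture("scene"); cv2.imwrite("pics/s4.png",cv2.resize(c["img"][120:220,240:380,::-1],None,fx=5.5,fy=5.5,interpolation=2))
E
```

```text
position: [0.661, 0.0822, 0.0815]
force: [-7.2, 0.4, 15.6]
position: [0.6709, 0.083, 0.0829]
force: [-5.6, 1.4, 19.5]
```

View pics/s4.png

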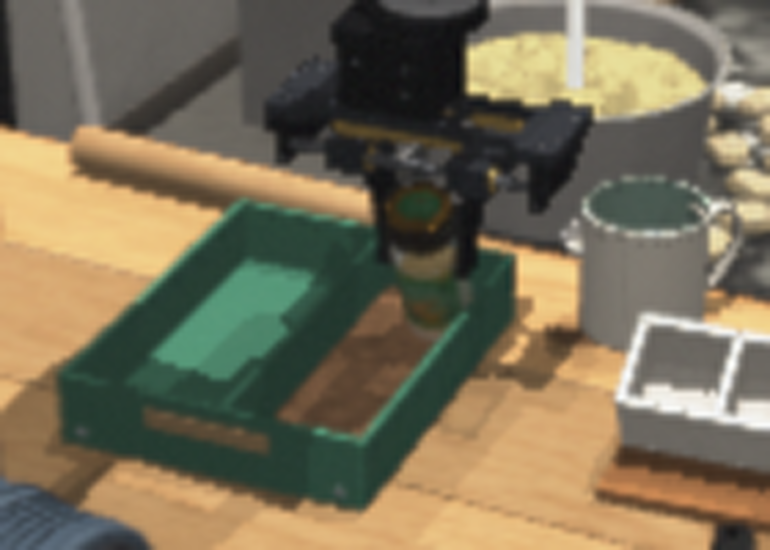

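It is rotating upright: the cap now shows near (415,215) with the bottom still in place. I'll continue the drag.

```bash
python3 -m jog '[{"tx":0.4,"ty":0,"tz":0,"roll":0,"jaw":0},{"tx":0.4,"ty":0,"tz":0,"roll":0,"jaw":0},{"tx":0,"ty":0,"tz":0,"roll":0,"jaw":0}]' | egrep "pos|^force"; python3 -m jog '[{"tx":0.4,"ty":0,"tz":0,"roll":0,"jaw":0},{"tx":0.3,"ty":0,"tz":0,"roll":0,"jaw":0},{"tx":0,"ty":0,"tz":0,"roll":0,"jaw":0}]' | egrep "pos|^force";python3 -m jog '[{"tx":0.2,"ty":0,"tz":0.1,"roll":0,"jaw":0},{"tx":0.2,"ty":0,"tz":0,"roll":0,"jaw":0},{"tx":0,"ty":0,"tz":0,"roll":0,"jaw":0}]' | egrep "pos|^force"
python3 - <<'E'
from h import *
c=capture("scene"); cv2.imwrite("pics/s5.png",cv2.resize(c["img"][120:220,240:380,::-1],None,fx=5.5,fy=5.5,interpolation=2))
E
```

```text
position: [0.6804, 0.0836, 0.0834]
force: [-3.7, 1.4, 18.8]
position: [0.6881, 0.0841, 0.0832]
force: [-1.6, 1.2, 16.3]
position: [0.6931, 0.0843, 0.0828]
force: [-0.6, 0.8, 16.8]
```

View pics/s5.png

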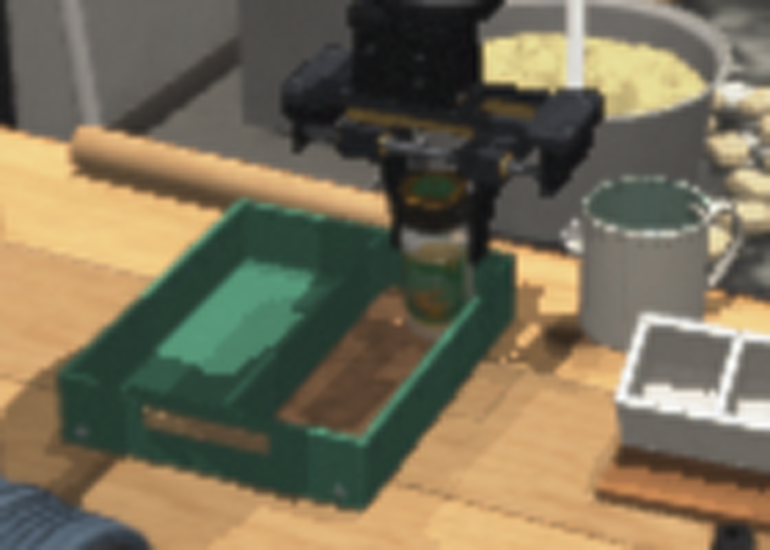

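Nearly upright now. I'll release it and check numerically from here on.

```bash
python3 -m jog '[{"tx":0,"ty":0,"tz":0,"roll":0,"jaw":1},{"tx":0,"ty":0,"tz":0,"roll":0,"jaw":1},{"tx":0,"ty":0,"tz":0,"roll":0,"jaw":1},{"tx":0,"ty":0,"tz":0,"roll":0,"jaw":1},{"tx":0,"ty":0,"tz":-3,"roll":0,"jaw":1},{"tx":0,"ty":0,"tz":-4,"roll":0,"jaw":1},{"tx":0,"ty":0,"tz":-4,"roll":0,"jaw":1},{"tx":0,"ty":0,"tz":-4,"roll":0,"jaw":1}]';python3 -m jog '[{"tx":-4,"ty":0,"tz":-3,"roll":0,"jaw":1},{"tx":-4,"ty":0,"tz":0,"roll":0,"jaw":1},{"tx":0,"ty":0,"tz":0,"roll":0,"jaw":1},{"tx":0,"ty":0,"tz":0,"roll":0,"jaw":1}]' | egrep pos
cat > chk.py <<'E'
from h import *
# measure upright things: fit vertical axis: expected centre (x,y), radius r, zbase, height -> compare mask bbox/centroid
def poly(P0,axis,r,h,n=40):
    a=np.linspace(0,2*np.pi,n); axis=axis/np.linalg.norm(axis)
    u=np.cross(axis,[0,1,0]); u/=np.linalg.norm(u); v=np.cross(axis,u)
    ring=r*(np.cos(a)[:,None]*u+np.sin(a)[:,None]*v); return np.vstack([P0+ring,P0+ring+axis*h])
def IoU(c,s,m,P0,axis,r,h):
    q=cv2.convexHull(proj(c,poly(P0,axis,r,h),s).astype(np.float32)); g=np.zeros((400,640),np.uint8); cv2.fillPoly(g,[np.round(q).astype(np.int32)],1)
    return (g&m).sum()/max(1,(g|m).sum())
from scipy.optimize import minimize
def fitcyl(views,x0,z,r,h):
    def f(p):
        ax=np.array([p[2]*10,p[3]*10,1]); return -sum(IoU(c,s,m,np.array([p[0],p[1],z]),ax,r,h) for c,s,m in views)/len(views)
    best=minimize(f,[*x0,0,0],method="Nelder-Mead",options=dict(initial_simplex=np.array([[*x0,0,0],[x0[0]+.01,x0[1],0,0],[x0[0],x0[1]+.01,0,0],[*x0,.01,0],[*x0,0,.01]]),maxiter=300))
    p=best.x; return np.round(p[:2],4),np.round(np.degrees(np.arctan(p[2:]*10)),1),round(best.fun,3)
def views(t,x0,z,r,h,names=("scene","top","wrist")):
    out=[]; s=read_state()
    for n in names:
        c=capture(n); best=None
        for d in trace(n,t):
            m=d["pixels"].astype(np.uint8); i=IoU(c,s,m,np.array([*x0,z]),np.array([0,0,1.]),r,h)
            if best is None or i>best[0]: best=(i,m,d["p"])
        if best and best[0]>.15: out.append((c,s,best[1])); print(n,"iou0",round(best[0],2),best[2])
    return out
E
python3 - <<'E'
from chk import *
v=views("jar_a",(.6905,.084),.008,.0225,.105); print(fitcyl(v,(.6905,.084),.008,.0225,.105))
for w in v: print(fitcyl([w],(.6905,.084),.008,.0225,.105))
E
```

```text
time_s: 13.5
position: [0.6889, 0.0837, 0.2279]
tcp_rot: [[0.998, 0.064, -0.002], [0.064, -0.998, 0.0], [-0.002, -0.0, -1.0]]
force: [1.3, -0.3, 0.4]
opening: 0.99
grasp_force: 0.0
position: [0.6086, 0.0787, 0.2573]
scene iou0 0.78 0.7
wrist iou0 0.9 0.67
(array([0.6903, 0.0833]), array([0.7, 0.7]), np.float64(-0.862))
(array([0.6942, 0.0851]), array([-4.8, -0.9]), np.float64(-0.799))
(array([0.6908, 0.0859]), array([ 0.2, -0.8]), np.float64(-0.921))
```

```bash
python3 -m jog '[{"tx":0,"ty":0,"tz":0,"roll":-0.07,"jaw":1},{"tx":-0.6,"ty":4.2,"tz":0,"roll":0,"jaw":1},{"tx":-0.6,"ty":4.2,"tz":0,"roll":0,"jaw":1},{"tx":-0.6,"ty":4.2,"tz":0,"roll":0,"jaw":1},{"tx":-0.6,"ty":4.2,"tz":0,"roll":0,"jaw":1},{"tx":-0.6,"ty":4.2,"tz":0,"roll":0,"jaw":1},{"tx":-0.6,"ty":4.2,"tz":0,"roll":0,"jaw":1},{"tx":-0.6,"ty":3.7,"tz":0,"roll":0,"jaw":1}]' >/dev/null;  python3 -m jog '[{"tx":0,"ty":0,"tz":4,"roll":0,"jaw":1},{"tx":0,"ty":0,"tz":4,"roll":0,"jaw":1},{"tx":0,"ty":0,"tz":0,"roll":0,"jaw":1},{"tx":0,"ty":0,"tz":0,"roll":0,"jaw":1}]'
```

```text
time_s: 15.4
position: [0.6067, -0.2134, 0.1769]
tcp_rot: [[0.991, 0.133, -0.001], [0.133, -0.991, 0.001], [-0.001, -0.001, -1.0]]
force: [0.3, 0.0, 0.4]
opening: 1.002
grasp_force: 0.0
```

Now descend, grip, then extract along the axis and carry.

```bash
python3 -m jog '[{"tx":-0.1,"ty":0,"tz":2.1,"roll":0,"jaw":1},{"tx":0,"ty":0,"tz":3,"roll":0,"jaw":1},{"tx":0,"ty":0,"tz":3,"roll":0,"jaw":1},{"tx":0,"ty":0,"tz":0,"roll":0,"jaw":1},{"tx":0,"ty":0,"tz":0,"roll":0,"jaw":0},{"tx":0,"ty":0,"tz":0,"roll":0,"jaw":0},{"tx":0,"ty":0,"tz":0,"roll":0,"jaw":0},{"tx":0,"ty":0,"tz":0,"roll":0,"jaw":0}]' >/dev/null;python3 -m jog '[{"tx":0,"ty":0,"tz":0,"roll":0,"jaw":0},{"tx":0,"ty":0,"tz":0,"roll":0,"jaw":0},{"tx":0,"ty":0,"tz":0,"roll":0,"jaw":0},{"tx":0,"ty":0,"tz":0,"roll":0,"jaw":0}]'
```

```text
time_s: 16.6
position: [0.6055, -0.2135, 0.0966]
tcp_rot: [[0.991, 0.133, 0.0], [0.133, -0.991, 0.0], [0.0, -0.0, -1.0]]
force: [0.1, 1.0, 1.6]
opening: 0.491
grasp_force: 29.8
```

```bash
python3 -m jog '[{"tx":-0.47,"ty":0,"tz":-0.88,"roll":0,"jaw":0},{"tx":-0.94,"ty":0,"tz":-1.77,"roll":0,"jaw":0},{"tx":-0.94,"ty":0,"tz":-1.77,"roll":0,"jaw":0},{"tx":-0.94,"ty":0,"tz":-1.77,"roll":0,"jaw":0},{"tx":0,"ty":0,"tz":-3,"roll":0,"jaw":0},{"tx":0,"ty":0,"tz":-3,"roll":0,"jaw":0},{"tx":0,"ty":0,"tz":0,"roll":0,"jaw":0},{"tx":0,"ty":0,"tz":0,"roll":0,"jaw":0}]'
```

```text
time_s: 17.4
position: [0.5725, -0.2179, 0.2188]
tcp_rot: [[0.991, 0.133, 0.0], [0.133, -0.991, -0.001], [0.0, 0.001, -1.0]]
force: [-0.9, 0.4, -0.9]
opening: 0.496
grasp_force: 29.8
```

```bash
python3 -m jog '[{"tx":0,"ty":0,"tz":0,"roll":0.07,"jaw":0},{"tx":0.5,"ty":-4.2,"tz":0,"roll":0,"jaw":0},{"tx":0.5,"ty":-4.2,"tz":0,"roll":0,"jaw":0},{"tx":0.5,"ty":-4.2,"tz":0,"roll":0,"jaw":0},{"tx":0.5,"ty":-4.2,"tz":0,"roll":0,"jaw":0},{"tx":0.5,"ty":-4.2,"tz":0,"roll":0,"jaw":0},{"tx":0.5,"ty":-4.2,"tz":0,"roll":0,"jaw":0},{"tx":0.6,"ty":-4.2,"tz":0,"roll":0,"jaw":0}]' >/dev/null;  python3 -m jog '[{"tx":0,"ty":0,"tz":4,"roll":0,"jaw":0},{"tx":0,"ty":0,"tz":4,"roll":0,"jaw":0},{"tx":0,"ty":0,"tz":0,"roll":0,"jaw":0},{"tx":0,"ty":0,"tz":0,"roll":0,"jaw":0}]'
```

```text
time_s: 18.6
position: [0.5887, 0.0778, 0.1368]
tcp_rot: [[0.998, 0.064, -0.005], [0.064, -0.998, 0.0], [-0.005, -0.001, -1.0]]
force: [0.7, -0.5, -0.1]
opening: 0.497
grasp_force: 29.8
```

```bash
python3 -m jog '[{"tx":0,"ty":0,"tz":2.5,"roll":0,"jaw":0},{"tx":0,"ty":0,"tz":2,"roll":0,"jaw":0},{"tx":0,"ty":0,"tz":0,"roll":0,"jaw":0},{"tx":0,"ty":0,"tz":0,"roll":0,"jaw":0}]' |egrep "pos|^force"; for i in 1; do python3 -m jog '[{"tx":0,"ty":0,"tz":0.4,"roll":0,"jaw":0},{"tx":0,"ty":0,"tz":0,"roll":0,"jaw":0}]' | egrep "pos|^force"; python3 -m jog '[{"tx":0,"ty":0,"tz":0.3,"roll":0,"jaw":0},{"tx":0,"ty":0,"tz":0,"roll":0,"jaw":0}]' | egrep "pos|^force"; python3 -m jog '[{"tx":0,"ty":0,"tz":0.2,"roll":0,"jaw":0},{"tx":0,"ty":0,"tz":0,"roll":0,"jaw":0}]' | egrep "pos|^force"; done
```

```text
position: [0.5912, 0.0773, 0.0949]
force: [1.0, -0.0, -0.7]
position: [0.5908, 0.0776, 0.0905]
force: [-0.2, 0.5, -1.8]
position: [0.5901, 0.0778, 0.0865]
force: [-0.1, -1.1, -1.1]
position: [0.5899, 0.0779, 0.0841]
force: [0.4, 0.2, -2.4]
```

```bash
python3 -m jog '[{"tx":0,"ty":0,"tz":0.2,"roll":0,"jaw":0},{"tx":0,"ty":0,"tz":0,"roll":0,"jaw":0}]' | egrep "pos|^force"; python3 -m jog '[{"tx":0,"ty":0,"tz":0.2,"roll":0,"jaw":0},{"tx":0,"ty":0,"tz":0,"roll":0,"jaw":0}]' | egrep "pos|^force"; python3 -m jog '[{"tx":0,"ty":0,"tz":0.1,"roll":0,"jaw":0},{"tx":0,"ty":0,"tz":0,"roll":0,"jaw":0}]' | egrep "pos|^force"
```

```text
position: [0.5899, 0.0778, 0.082]
force: [-0.4, 0.4, -1.8]
position: [0.5901, 0.0779, 0.0814]
force: [-2.0, 0.6, 5.7]
position: [0.5901, 0.0778, 0.0813]
force: [-2.6, 0.5, 10.2]
```

```bash
for k in 1; do python3 -m jog '[{"tx":0.4,"ty":0,"tz":0,"roll":0,"jaw":0},{"tx":0.4,"ty":0,"tz":0,"roll":0,"jaw":0},{"tx":0,"ty":0,"tz":0,"roll":0,"jaw":0},{"tx":0.4,"ty":0,"tz":0,"roll":0,"jaw":0},{"tx":0.4,"ty":0,"tz":0,"roll":0,"jaw":0},{"tx":0,"ty":0,"tz":0,"roll":0,"jaw":0}]' | egrep "pos|^force"; python3 -m jog '[{"tx":0.4,"ty":0,"tz":0,"roll":0,"jaw":0},{"tx":0.4,"ty":0,"tz":0,"roll":0,"jaw":0},{"tx":0,"ty":0,"tz":0,"roll":0,"jaw":0},{"tx":0.4,"ty":0,"tz":0,"roll":0,"jaw":0},{"tx":0.3,"ty":0,"tz":0,"roll":0,"jaw":0},{"tx":0,"ty":0,"tz":0,"roll":0,"jaw":0}]' | egrep "pos|^force";python3 -m jog '[{"tx":0.2,"ty":0,"tz":0.1,"roll":0,"jaw":0},{"tx":0.2,"ty":0,"tz":0,"roll":0,"jaw":0},{"tx":0,"ty":0,"tz":0,"roll":0,"jaw":0}]' | egrep "pos|^force"; done
```

```text
position: [0.6037, 0.0794, 0.0826]
force: [-9.1, 0.7, 22.0]
position: [0.6216, 0.0804, 0.0826]
force: [-3.2, 1.1, 16.9]
position: [0.6265, 0.0806, 0.0821]
force: [-2.6, 1.5, 17.4]
```

```bash
python3 -m jog '[{"tx":0.3,"ty":0,"tz":0,"roll":0,"jaw":0},{"tx":0,"ty":0,"tz":0,"roll":0,"jaw":0}]' | egrep "pos|^force";  python3 -m jog '[{"tx":0,"ty":0,"tz":0,"roll":0,"jaw":1},{"tx":0,"ty":0,"tz":0,"roll":0,"jaw":1},{"tx":0,"ty":0,"tz":0,"roll":0,"jaw":1},{"tx":0,"ty":0,"tz":0,"roll":0,"jaw":1},{"tx":0,"ty":0,"tz":-3,"roll":0,"jaw":1},{"tx":0,"ty":0,"tz":-4,"roll":0,"jaw":1},{"tx":0,"ty":0,"tz":-4,"roll":0,"jaw":1},{"tx":0,"ty":0,"tz":-4,"roll":0,"jaw":1}]'>/dev/null;python3 -m jog '[{"tx":-4,"ty":0,"tz":-4,"roll":0,"jaw":1},{"tx":-4,"ty":2,"tz":0,"roll":0,"jaw":1},{"tx":0,"ty":4,"tz":0,"roll":0,"jaw":1},{"tx":0,"ty":4,"tz":0,"roll":0,"jaw":1},{"tx":0,"ty":4,"tz":0,"roll":0,"jaw":1},{"tx":0,"ty":0,"tz":0,"roll":0,"jaw":1},{"tx":0,"ty":0,"tz":0,"roll":0,"jaw":1}]' | egrep "time|pos"
python3 - <<'E'
from chk import *
for x0 in ((.625,.080),(.690,.084)):
    v=views("jar_a",x0,.008,.0225,.105); 
    if v: print(fitcyl(v,x0,.008,.0225,.105))
# caddy corners check in wrist
s=read_state(); c=capture("top"); save(c,"t2.png")
for t in ("caddy","mill"):
  for d in landmark_of("top",t): print(t,d["p"],np.round(atz(c,d["point"][1],d["point"][0],0),3))
c=capture("wrist"); save(c,"w5.png")
for t in ("mill","peeler"):
  for d in landmark_of("wrist",t): print(t,d["p"],d["point"],np.round(atz(c,d["point"][1],d["point"][0],0,s),3))
x0=(.52,-.387); v=views("mill",x0,0,.027,.16); print(fitcyl(v,x0,0,.027,.162))
E
```

```text
position: [0.6294, 0.0808, 0.0817]
force: [-1.8, 0.7, 15.4]
time_s: 23.4
position: [0.5614, -0.0651, 0.2632]
scene iou0 0.85 0.67
top iou0 0.83 0.53
wrist iou0 0.84 0.89
(array([0.63  , 0.0816]), array([-2.9, -0.8]), np.float64(-0.876))
scene iou0 0.53 0.49
top iou0 0.75 0.62
wrist iou0 0.83 0.7
(array([0.6983, 0.0861]), array([-3.2, -1. ]), np.float64(-0.778))
caddy 0.56 [0.609 0.142 0.   ]
mill 0.76 [ 0.509 -0.382  0.   ]
mill 0.68 [222.5, 539.7] [ 0.511 -0.38   0.   ]
peeler 0.66 [237.1, 406.9] [ 0.477 -0.195  0.   ]
scene iou0 0.73 0.75
top iou0 0.74 0.8
wrist iou0 0.22 0.97
(array([ 0.5162, -0.3865]), array([-1.9,  4.3]), np.float64(-0.612))
```

```bash
python3 -m jog '[{"tx":-2.1,"ty":3.9,"tz":0,"roll":0,"jaw":1},{"tx":-2.1,"ty":3.9,"tz":0,"roll":0,"jaw":1},{"tx":-2.1,"ty":3.9,"tz":0,"roll":0,"jaw":1},{"tx":-2.1,"ty":3.9,"tz":0,"roll":0,"jaw":1},{"tx":-2.1,"ty":3.9,"tz":0,"roll":0,"jaw":1},{"tx":-2.1,"ty":3.9,"tz":0,"roll":0,"jaw":1},{"tx":-2.1,"ty":3.9,"tz":0,"roll":0,"jaw":1},{"tx":-2.0,"ty":3.9,"tz":0,"roll":0,"jaw":1}]'>/dev/null; python3 -m jog '[{"tx":0,"ty":0,"tz":0,"roll":0,"jaw":1},{"tx":0,"ty":0,"tz":0,"roll":0,"jaw":1}]' | egrep "time|pos"
python3 - <<'E'
from chk import *
s=read_state(); c=capture("wrist"); save(c,"w6.png"); print(s["position"])
for d in landmark_of("wrist","mill"): print(d["p"],d["point"],np.round(atz(c,d["point"][1],d["point"][0],0,s),4))
d=trace("wrist","mill")[0]; m=d["pixels"]; print(d["bbox"],d["p"])
g=cv2.cvtColor(c["img"],cv2.COLOR_RGB2HSV)
k=m&(g[...,1]<60)&(g[...,2]>150); ys,xs=np.nonzero(k); print("knob px",len(xs),xs.mean(),ys.mean(), atz(c,xs.mean(),ys.mean(),.167,s))
# top, scene: fit head via mask extents; profile model: foot ring r29 z0..., head sphere r25 z141
def hull(x,y):
    P=[]
    a=np.linspace(0,2*np.pi,36)
    for r,z in((.029,0),(.029,.012),(.025,.123),(.025,.145),(.018,.156),(.006,.170)): P.append(np.c_[x+r*np.cos(a),y+r*np.sin(a),0*a+z])
    return P
from scipy.optimize import minimize
V=[(c,s,m)]
for n in("top","scene"):
    cc=capture(n); t=trace(n,"mill"); t=[q for q in t if abs(atz(cc,q["bbox"][0]+q["bbox"][2]/2,q["bbox"][1]+q["bbox"][3],0)[1]+.385)<.06]
    if t: V.append((cc,s,t[0]["pixels"]))
def f(p,V=V):
    t=0
    for cc,ss,mm in V:
        g=np.zeros((400,640),np.uint8); R=[proj(cc,q,ss) for q in hull(*p)]
        for A,B in zip(R[:-1],R[1:]): cv2.fillPoly(g,[cv2.convexHull(np.round(np.vstack([A,B])).astype(np.int32))],1)
        t+=(g.astype(bool)&mm).sum()/(g.astype(bool)|mm).sum()
    return -t/len(V)
for W in [V]+[[w] for w in V]:
    r=minimize(f,[.515,-.385],args=(W,),method="Nelder-Mead",options=dict(initial_simplex=[[.515,-.385],[.525,-.385],[.515,-.375]])); print(np.round(r.x,4),r.fun)
E
```

```text
time_s: 25.6
position: [0.4144, -0.387, 0.2635]
[ 0.41436472 -0.38702358  0.26346734]
0.6 [97.5, 322.1] [ 0.5124 -0.3834  0.    ]
[293.2, 52.7, 60.7, 65.5] 0.76
knob px 173 324.8959537572254 76.95375722543352 [ 0.51420165 -0.38431836  0.167     ]
[ 0.5141 -0.3835] -0.8068647760310742
[ 0.5138 -0.3841] -0.9149610838858461
[ 0.5133 -0.3815] -0.7468805704099821
[ 0.515  -0.3851] -0.7693014705882353
```

```bash
python3 -m jog '[{"tx":4,"ty":0.2,"tz":0,"roll":0,"jaw":1},{"tx":4,"ty":0.1,"tz":0,"roll":0,"jaw":1},{"tx":2,"ty":0,"tz":0,"roll":0,"jaw":1},{"tx":0,"ty":0,"tz":0,"roll":0,"jaw":1},{"tx":0,"ty":0,"tz":0,"roll":0,"jaw":1}]' | egrep "time|pos"; python3 -m jog '[{"tx":0,"ty":0,"tz":4,"roll":0,"jaw":1},{"tx":0,"ty":0,"tz":4,"roll":0,"jaw":1},{"tx":0,"ty":0,"tz":4.2,"roll":0,"jaw":1},{"tx":0,"ty":0,"tz":0,"roll":0,"jaw":1},{"tx":0,"ty":0,"tz":0,"roll":0,"jaw":1}]' | egrep "pos|^force"
```

```text
time_s: 26.45
position: [0.5149, -0.382, 0.2633]
position: [0.514, -0.383, 0.1418]
force: [0.8, -0.8, 0.0]
```

```bash
python3 -m jog '[{"tx":0,"ty":0,"tz":0,"roll":0,"jaw":0},{"tx":0,"ty":0,"tz":0,"roll":0,"jaw":0},{"tx":0,"ty":0,"tz":0,"roll":0,"jaw":0},{"tx":0,"ty":0,"tz":0,"roll":0,"jaw":0},{"tx":0,"ty":0,"tz":0,"roll":0,"jaw":0},{"tx":0,"ty":0,"tz":0,"roll":0,"jaw":0},{"tx":0,"ty":0,"tz":0,"roll":0,"jaw":0}]'; python3 -m jog '[{"tx":0,"ty":0,"tz":-2,"roll":0,"jaw":0},{"tx":0,"ty":0,"tz":-3.5,"roll":0,"jaw":0},{"tx":0,"ty":0,"tz":-3.5,"roll":0,"jaw":0},{"tx":0,"ty":0,"tz":-3,"roll":0,"jaw":0},{"tx":0,"ty":0,"tz":0,"roll":0,"jaw":0},{"tx":0,"ty":0,"tz":0,"roll":0,"jaw":0}]'
```

```text
time_s: 27.65
position: [0.5152, -0.3833, 0.142]
tcp_rot: [[0.998, 0.064, 0.001], [0.064, -0.998, -0.001], [0.001, 0.001, -1.0]]
force: [1.1, -0.4, 2.3]
opening: 0.536
grasp_force: 30.0
time_s: 28.25
position: [0.5147, -0.3826, 0.2615]
tcp_rot: [[0.998, 0.064, -0.0], [0.064, -0.998, 0.0], [-0.0, -0.0, -1.0]]
force: [-0.7, 0.6, -1.2]
opening: 0.538
grasp_force: 30.0
```

```bash
python3 -m jog '[{"tx":0.5,"ty":-2.8,"tz":0,"roll":0,"jaw":0},{"tx":0.5,"ty":-3.8,"tz":0,"roll":0,"jaw":0},{"tx":0.5,"ty":-3.8,"tz":0,"roll":0,"jaw":0},{"tx":0.5,"ty":-3.8,"tz":0,"roll":0,"jaw":0},{"tx":0.5,"ty":-3.8,"tz":0,"roll":0,"jaw":0},{"tx":0.5,"ty":-3.8,"tz":0,"roll":0,"jaw":0},{"tx":0.5,"ty":-3.8,"tz":0,"roll":0,"jaw":0},{"tx":0.5,"ty":-3.8,"tz":0,"roll":0,"jaw":0}]' >/dev/null; python3 -m jog '[{"tx":0.5,"ty":-3.8,"tz":0,"roll":0,"jaw":0},{"tx":0.5,"ty":-3.8,"tz":0,"roll":0,"jaw":0},{"tx":0.5,"ty":-3.8,"tz":0,"roll":0,"jaw":0},{"tx":0.6,"ty":-3,"tz":0,"roll":0,"jaw":0},{"tx":0,"ty":-1.7,"tz":0,"roll":0,"jaw":0},{"tx":0,"ty":0,"tz":0,"roll":0,"jaw":0},{"tx":0,"ty":0,"tz":0,"roll":0,"jaw":0}]'
```

```text
time_s: 29.75
position: [0.5457, 0.075, 0.2599]
tcp_rot: [[0.998, 0.065, -0.004], [0.065, -0.998, -0.0], [-0.004, 0.0, -1.0]]
force: [-0.5, -0.2, -1.6]
opening: 0.538
grasp_force: 30.0
```

```bash
python3 -m jog '[{"tx":0.1,"ty":0,"tz":3,"roll":0,"jaw":0},{"tx":0,"ty":0,"tz":3,"roll":0,"jaw":0},{"tx":0,"ty":0,"tz":3,"roll":0,"jaw":0},{"tx":0,"ty":0,"tz":1,"roll":0,"jaw":0},{"tx":0,"ty":0,"tz":0,"roll":0,"jaw":0},{"tx":0,"ty":0,"tz":0,"roll":0,"jaw":0}]' |egrep "pos|^force"; python3 -m jog '[{"tx":0,"ty":0,"tz":0.5,"roll":0,"jaw":0},{"tx":0,"ty":0,"tz":0.3,"roll":0,"jaw":0},{"tx":0,"ty":0,"tz":0,"roll":0,"jaw":0}]' | egrep "pos|^force"; python3 -m jog '[{"tx":0,"ty":0,"tz":0.2,"roll":0,"jaw":0},{"tx":0,"ty":0,"tz":0,"roll":0,"jaw":0}]' | egrep "pos|^force"
```

```text
position: [0.5482, 0.0743, 0.162]
force: [0.5, -0.8, -1.1]
position: [0.5478, 0.0751, 0.1539]
force: [0.3, -0.2, -2.2]
position: [0.5478, 0.0752, 0.1517]
force: [0.2, 0.4, -2.0]
```

```bash
python3 -m jog '[{"tx":0,"ty":0,"tz":0.1,"roll":0,"jaw":0},{"tx":0,"ty":0,"tz":0,"roll":0,"jaw":0}]' |egrep "pos|^force"; python3 -m jog '[{"tx":0,"ty":0,"tz":0.1,"roll":0,"jaw":0},{"tx":0,"ty":0,"tz":0,"roll":0,"jaw":0}]' | egrep "pos|^force"; python3 -m jog '[{"tx":0,"ty":0,"tz":0.1,"roll":0,"jaw":0},{"tx":0,"ty":0,"tz":0,"roll":0,"jaw":0}]' | egrep "pos|^force"
```

```text
position: [0.5478, 0.0751, 0.1507]
force: [0.3, -0.7, -1.4]
position: [0.5477, 0.0751, 0.1496]
force: [0.3, 0.5, -1.6]
position: [0.5478, 0.0751, 0.1486]
force: [-0.0, 0.1, -1.2]
```

```bash
python3 -m jog '[{"tx":0,"ty":0,"tz":0.1,"roll":0,"jaw":0},{"tx":0,"ty":0,"tz":0,"roll":0,"jaw":0}]' |egrep "pos|^force"; python3 -m jog '[{"tx":0,"ty":0,"tz":0.1,"roll":0,"jaw":0},{"tx":0,"ty":0,"tz":0,"roll":0,"jaw":0}]' | egrep "pos|^force"; python3 -m jog '[{"tx":0,"ty":0,"tz":0.1,"roll":0,"jaw":0},{"tx":0,"ty":0,"tz":0,"roll":0,"jaw":0}]' | egrep "pos|^force"
```

```text
position: [0.5478, 0.0751, 0.1476]
force: [1.2, -0.2, -1.1]
position: [0.5478, 0.0751, 0.1466]
force: [0.4, -0.2, -1.3]
position: [0.5477, 0.0751, 0.1456]
force: [-0.9, -0.9, -1.5]
```

```bash
python3 -m jog '[{"tx":0,"ty":0,"tz":0.1,"roll":0,"jaw":0},{"tx":0,"ty":0,"tz":0.1,"roll":0,"jaw":0},{"tx":0,"ty":0,"tz":0,"roll":0,"jaw":0}]' |egrep "pos|^force"; python3 -m jog '[{"tx":0,"ty":0,"tz":0.1,"roll":0,"jaw":0},{"tx":0,"ty":0,"tz":0,"roll":0,"jaw":0}]' | egrep "pos|^force"; python3 -m jog '[{"tx":0,"ty":0,"tz":0.1,"roll":0,"jaw":0},{"tx":0,"ty":0,"tz":0,"roll":0,"jaw":0}]' | egrep "pos|^force|opening"
```

```text
position: [0.5477, 0.0751, 0.1435]
force: [0.2, -0.6, -2.4]
position: [0.548, 0.0751, 0.1429]
force: [-0.3, 0.2, -0.1]
position: [0.5483, 0.0751, 0.1428]
force: [-1.3, -0.0, 6.1]
opening: 0.537
```

```bash
python3 -m jog '[{"tx":0,"ty":0,"tz":0,"roll":0,"jaw":1},{"tx":0,"ty":0,"tz":0,"roll":0,"jaw":1},{"tx":0,"ty":0,"tz":0,"roll":0,"jaw":1},{"tx":0,"ty":0,"tz":0,"roll":0,"jaw":1},{"tx":0,"ty":0,"tz":-3,"roll":0,"jaw":1},{"tx":0,"ty":0,"tz":-4,"roll":0,"jaw":1},{"tx":0,"ty":0,"tz":-4,"roll":0,"jaw":1},{"tx":0,"ty":0,"tz":-1,"roll":0,"jaw":1}]' >/dev/null; python3 -m jog '[{"tx":-2.5,"ty":3.6,"tz":0,"roll":0,"jaw":1},{"tx":-2.5,"ty":3.6,"tz":0,"roll":0,"jaw":1},{"tx":-2.5,"ty":3.6,"tz":0,"roll":0,"jaw":1},{"tx":-2.5,"ty":3.6,"tz":0,"roll":0,"jaw":1},{"tx":-2.5,"ty":3.6,"tz":0,"roll":0,"jaw":1},{"tx":-2.5,"ty":3.6,"tz":0,"roll":0,"jaw":1},{"tx":-2.5,"ty":3.6,"tz":0,"roll":0,"jaw":1},{"tx":0,"ty":0,"tz":0,"roll":0,"jaw":1}]' >/dev/null; python3 -m jog '[{"tx":0,"ty":0,"tz":0,"roll":0,"jaw":1},{"tx":0,"ty":0,"tz":0,"roll":0,"jaw":1}]' | egrep "time|pos"
python3 - <<'E'
from chk import *
from scipy.optimize import minimize
s=read_state(); c=capture("wrist"); save(c,"w7.png"); print(s["position"])
h=cv2.cvtColor(c["img"],cv2.COLOR_RGB2HSV)
for d in trace("wrist","peeler"):
    ys,xs=np.nonzero(d["pixels"]); P=np.array([atz(c,u,v,.01,s)[:2] for u,v in zip(xs,ys)])
    m=P.mean(0); w,E=np.linalg.eigh(np.cov((P-m).T)); e=E[:,1]*(-1 if E[0,1]>0 else 1); t=(P-m)@e
    print(round(d["p"],2),d["bbox"],"hsv",np.median(h[ys,xs],0),"mean",m.round(4),"dir",e.round(3),"ends",(m+e*t.min()).round(3),(m+e*t.max()).round(3))
for d in landmark_of("wrist","peeler"): print(d["p"],d["point"],np.round(atz(c,d["point"][1],d["point"][0],0.01,s),4))
x0=(.548,.075)
v=views("mill",x0,.008,.026,.162,("scene","top")); print(fitcyl(v,x0,.008,.026,.162))
E
```

```text
time_s: 34.55
position: [0.3893, -0.1866, 0.2613]
[ 0.38928608 -0.1865889   0.26127749]
0.7 [304.3, 34.6, 52.3, 132.4] hsv [ 13. 106.  91.] mean [ 0.493 -0.192] dir [-0.929 -0.37 ] ends [ 0.556 -0.167] [ 0.4   -0.229]
0.61 [191.8, 166.2, 103.6, 78.5] hsv [ 86. 111. 131.] mean [ 0.3473 -0.0754] dir [-0.579 -0.815] ends [ 0.387 -0.019] [ 0.291 -0.154]
0.94 [106.2, 332.3] [ 0.4767 -0.1959  0.01  ]
0.76 [205.4, 246.3] [ 0.3408 -0.0888  0.01  ]
scene iou0 0.65 0.8
top iou0 0.82 0.75
(array([0.5492, 0.0739]), array([-3.8,  0.3]), np.float64(-0.815))
```

```bash
python3 -m jog '[{"tx":0,"ty":0,"tz":0,"roll":-0.105,"jaw":1},{"tx":0,"ty":0,"tz":0,"roll":-0.105,"jaw":1},{"tx":0,"ty":0,"tz":0,"roll":-0.105,"jaw":1},{"tx":3.1,"ty":1.4,"tz":2,"roll":0,"jaw":1},{"tx":3.1,"ty":1.5,"tz":2,"roll":0,"jaw":1},{"tx":3.1,"ty":1.4,"tz":2,"roll":0,"jaw":1},{"tx":0,"ty":0,"tz":4,"roll":0,"jaw":1},{"tx":0,"ty":0,"tz":0,"roll":0,"jaw":1}]' >/dev/null; python3 -m jog '[{"tx":0,"ty":0,"tz":4,"roll":0,"jaw":1},{"tx":0,"ty":0,"tz":4,"roll":0,"jaw":1},{"tx":0,"ty":0,"tz":2,"roll":0,"jaw":1},{"tx":0,"ty":0,"tz":0,"roll":0,"jaw":1},{"tx":0,"ty":0,"tz":0,"roll":0,"jaw":1}]'
```

```text
time_s: 36.2
position: [0.4919, -0.1934, 0.0629]
tcp_rot: [[0.929, 0.37, 0.001], [0.37, -0.929, -0.0], [0.001, 0.001, -1.0]]
force: [0.3, 0.3, 0.2]
opening: 1.0
grasp_force: 0.0
```

```bash
python3 -m jog '[{"tx":0,"ty":0,"tz":2,"roll":0,"jaw":1},{"tx":0,"ty":0,"tz":1.5,"roll":0,"jaw":1},{"tx":0,"ty":0,"tz":0.5,"roll":0,"jaw":1},{"tx":0,"ty":0,"tz":0,"roll":0,"jaw":1},{"tx":0,"ty":0,"tz":0,"roll":0,"jaw":1}]' |egrep "pos|^force";  python3 -m jog '[{"tx":0,"ty":0,"tz":0,"roll":0,"jaw":0},{"tx":0,"ty":0,"tz":0,"roll":0,"jaw":0},{"tx":0,"ty":0,"tz":0,"roll":0,"jaw":0},{"tx":0,"ty":0,"tz":0,"roll":0,"jaw":0},{"tx":0,"ty":0,"tz":0,"roll":0,"jaw":0},{"tx":0,"ty":0,"tz":0,"roll":0,"jaw":0},{"tx":0,"ty":0,"tz":0,"roll":0,"jaw":0},{"tx":0,"ty":0,"tz":0,"roll":0,"jaw":0}]' >/dev/null;  python3 -m jog '[{"tx":0,"ty":0,"tz":0,"roll":0,"jaw":0},{"tx":0,"ty":0,"tz":0,"roll":0,"jaw":0}]'
```

```text
position: [0.4924, -0.1936, 0.0231]
force: [-1.6, -0.2, 0.4]
time_s: 37.7
position: [0.4915, -0.1931, 0.0216]
tcp_rot: [[0.929, 0.37, -0.0], [0.37, -0.929, 0.0], [-0.0, -0.0, -1.0]]
force: [-0.1, -0.1, 0.5]
opening: 0.282
grasp_force: 30.0
```

```bash
python3 -m jog '[{"tx":0,"ty":0,"tz":-2,"roll":0,"jaw":0},{"tx":0,"ty":0,"tz":-4,"roll":0,"jaw":0},{"tx":0,"ty":0,"tz":-4,"roll":0,"jaw":0},{"tx":0,"ty":0,"tz":-4,"roll":0,"jaw":0},{"tx":0,"ty":0,"tz":-4,"roll":0.1,"jaw":0},{"tx":0,"ty":0,"tz":-4,"roll":0.11,"jaw":0},{"tx":0,"ty":0,"tz":-2,"roll":0.107,"jaw":0},{"tx":0,"ty":0,"tz":0,"roll":0,"jaw":0}]' | egrep "pos|grasp"; python3 -m jog '[{"tx":1.7,"ty":-3.8,"tz":0,"roll":0,"jaw":0},{"tx":1.7,"ty":-3.8,"tz":0,"roll":0,"jaw":0},{"tx":1.7,"ty":-3.8,"tz":0,"roll":0,"jaw":0},{"tx":1.7,"ty":-3.8,"tz":0,"roll":0,"jaw":0},{"tx":1.7,"ty":-3.8,"tz":0,"roll":0,"jaw":0},{"tx":1.7,"ty":-3.8,"tz":0,"roll":0,"jaw":0},{"tx":1.7,"ty":-3.8,"tz":0,"roll":0,"jaw":0},{"tx":1.7,"ty":-3.8,"tz":0,"roll":0,"jaw":0}]' >/dev/null; python3 -m jog '[{"tx":1.7,"ty":-3.8,"tz":0,"roll":0,"jaw":0},{"tx":1.7,"ty":-3.8,"tz":0,"roll":0,"jaw":0},{"tx":0.2,"ty":-0.7,"tz":0,"roll":0,"jaw":0},{"tx":0,"ty":0,"tz":0,"roll":0,"jaw":0},{"tx":0,"ty":0,"tz":0,"roll":0,"jaw":0}]'
python3 - <<'E'
from h import *
s=read_state(); c=capture("wrist"); save(c,"w8.png")
E
```

```text
position: [0.4931, -0.1941, 0.2649]
grasp_force: 30.0
time_s: 39.8
position: [0.6382, 0.2028, 0.2599]
tcp_rot: [[0.998, 0.063, -0.004], [0.063, -0.998, -0.001], [-0.004, 0.001, -1.0]]
force: [-0.8, -0.3, 0.5]
opening: 0.283
grasp_force: 30.0
```

View pics/w8.png

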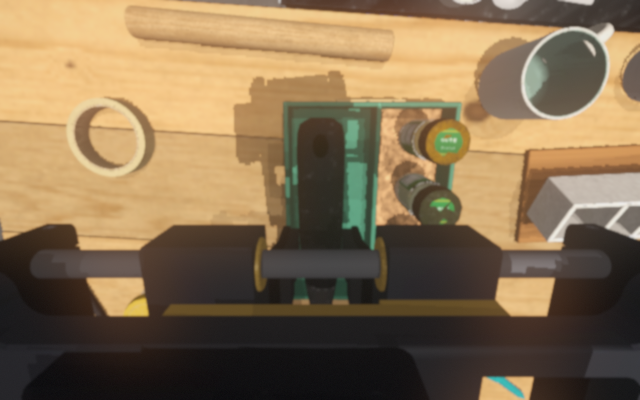

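The last picture shows the peeler held straight at about (320,170) and both jars upright in the cork compartment, caps at (447,140) and (440,205). The caddy's far corners are at (284,102) and (462,102).

Run:
```python
from h import *
s=read_state(); c=capture("wrist")
n=np.array([-.062,.998]); e=np.array([.998,.062])
for u,v in [(284,102),(462,102),(378,104)]:
    p=atz(c,u,v,.05,s)[:2]; print(p.round(4),"n",(p@n).round(4),"e",(p@e).round(4))
print(s["position"], s["position"][:2]@n, s["position"][:2]@e)
```

```text
[0.7244 0.2478] n 0.2024 e 0.7383
[0.7365 0.0493] n 0.0035 e 0.7381
[0.7287 0.1428] n 0.0973 e 0.7361
[0.63842085 0.20230297 0.26043419] 0.16231627504225954 0.6496867933096876
```

```bash
python3 -m jog '[{"tx":0,"ty":-0.15,"tz":3,"roll":0,"jaw":0},{"tx":0,"ty":0,"tz":4,"roll":0,"jaw":0},{"tx":0,"ty":0,"tz":4,"roll":0,"jaw":0},{"tx":0,"ty":0,"tz":4,"roll":0,"jaw":0},{"tx":0,"ty":0,"tz":3,"roll":0,"jaw":0},{"tx":0,"ty":0,"tz":0,"roll":0,"jaw":0},{"tx":0,"ty":0,"tz":0,"roll":0,"jaw":0},{"tx":0,"ty":0,"tz":0,"roll":0,"jaw":0}]' | egrep "pos|^force|tcp"; python3 -m jog '[{"tx":0,"ty":0,"tz":1,"roll":0,"jaw":0},{"tx":0,"ty":0,"tz":1,"roll":0,"jaw":0},{"tx":0,"ty":0,"tz":0,"roll":0,"jaw":0}]' | egrep "pos|^force"; python3 -m jog '[{"tx":0,"ty":0,"tz":1,"roll":0,"jaw":0},{"tx":0,"ty":0,"tz":0.6,"roll":0,"jaw":0},{"tx":0,"ty":0,"tz":0,"roll":0,"jaw":0}]' | egrep "pos|^force"
```

```text
position: [0.6411, 0.2049, 0.0842]
tcp_rot: [[0.998, 0.061, 0.004], [0.061, -0.998, 0.001], [0.004, -0.0, -1.0]]
force: [1.1, 0.0, -0.7]
position: [0.638, 0.2051, 0.0605]
force: [-0.4, -0.5, -1.4]
position: [0.6382, 0.2052, 0.0442]
force: [-0.3, 0.1, 0.0]
```

```bash
python3 -m jog '[{"tx":0,"ty":0,"tz":0.6,"roll":0,"jaw":0},{"tx":0,"ty":0,"tz":0.5,"roll":0,"jaw":0},{"tx":0,"ty":0,"tz":0,"roll":0,"jaw":0}]' | egrep "pos|^force"; python3 -m jog '[{"tx":0,"ty":0,"tz":0.2,"roll":0,"jaw":0},{"tx":0,"ty":0,"tz":0.2,"roll":0,"jaw":0},{"tx":0,"ty":0,"tz":0,"roll":0,"jaw":0}]' | egrep "pos|^force"; python3 -m jog '[{"tx":0,"ty":0,"tz":0.2,"roll":0,"jaw":0},{"tx":0,"ty":0,"tz":0,"roll":0,"jaw":0}]' | egrep "pos|^force"
```

```text
position: [0.6386, 0.2052, 0.0338]
force: [-0.3, -0.7, -0.8]
position: [0.6391, 0.2052, 0.0305]
force: [-0.2, -0.4, -0.9]
position: [0.6391, 0.2052, 0.0286]
force: [-0.2, 0.5, 0.2]
```

```bash
python3 -m jog '[{"tx":0,"ty":0,"tz":0.1,"roll":0,"jaw":0},{"tx":0,"ty":0,"tz":0,"roll":0,"jaw":0}]' | egrep "pos|^force"; python3 -m jog '[{"tx":0,"ty":0,"tz":0.1,"roll":0,"jaw":0},{"tx":0,"ty":0,"tz":0,"roll":0,"jaw":0}]' | egrep "pos|^force"; python3 -m jog '[{"tx":0,"ty":0,"tz":0.1,"roll":0,"jaw":0},{"tx":0,"ty":0,"tz":0,"roll":0,"jaw":0}]' | egrep "pos|^force"
```

```text
position: [0.6393, 0.2053, 0.0277]
force: [0.2, -0.3, -0.8]
position: [0.6393, 0.2053, 0.0277]
force: [-1.8, -0.0, 5.0]
position: [0.6394, 0.2053, 0.0276]
force: [-3.3, -1.5, 10.1]
```

```bash
python3 -m jog '[{"tx":0,"ty":0,"tz":-0.1,"roll":0,"jaw":0},{"tx":0,"ty":0,"tz":0,"roll":0,"jaw":0.34},{"tx":0,"ty":0,"tz":0,"roll":0,"jaw":0.34},{"tx":0,"ty":0,"tz":0,"roll":0,"jaw":0.34},{"tx":0,"ty":0,"tz":0,"roll":0,"jaw":0.34}]' | egrep "pos|^force|open|grasp"; python3 -m jog '[{"tx":0,"ty":0,"tz":-1,"roll":0,"jaw":0.34},{"tx":0,"ty":0,"tz":-2,"roll":0,"jaw":0.34},{"tx":0,"ty":0,"tz":-3,"roll":0,"jaw":0.34},{"tx":0,"ty":0,"tz":-4,"roll":0,"jaw":0.34},{"tx":0,"ty":0,"tz":-4,"roll":0,"jaw":0.34},{"tx":0,"ty":0,"tz":-4,"roll":0,"jaw":0.34},{"tx":-2,"ty":0,"tz":-4,"roll":0,"jaw":0.34},{"tx":-4,"ty":0,"tz":-2,"roll":0,"jaw":0.34}]' | egrep "pos|^force|open"; python3 -m jog '[{"tx":-4,"ty":0,"tz":0,"roll":0,"jaw":0.34},{"tx":-4,"ty":0,"tz":0,"roll":0,"jaw":0.34},{"tx":0,"ty":0,"tz":0,"roll":0,"jaw":0.34},{"tx":0,"ty":0,"tz":0,"roll":0,"jaw":0.34}]' | egrep "time|pos"
python3 - <<'E'
from chk import *
s=read_state(); n=np.array([-.062,.998]); e=np.array([.998,.062]); o=np.array([.603,.140])
for cam_ in ("wrist","top"):
  c=capture(cam_); save(c,cam_+"_end.png")
  for d in trace(cam_,"peeler"):
    ys,xs=np.nonzero(d["pixels"]); P=np.array([atz(c,u,v,.018,s)[:2] for u,v in zip(xs,ys)])-o; print(cam_,"peeler",round(d["p"],2),"e",np.percentile(P@e,[1,50,99]).round(3),"n",np.percentile(P@n,[1,50,99]).round(3))
  for t in "caddy flour_jar mug timer".split():
    for d in landmark_of(cam_,t)[:1]: print(cam_,t,d["p"],np.round(atz(c,d["point"][1],d["point"][0],0,s),3))
for t,x0,r,h in (("jar_a",(.691,.084),.0225,.105),("jar_a",(.629,.081),.0225,.105),("mill",(.5485,.075),.026,.162)):
    v=views(t,x0,.008,r,h); print(t,fitcyl(v,x0,.008,r,h) if v else None)
E
```

```text
position: [0.6392, 0.2052, 0.0263]
force: [-0.9, 0.3, -0.7]
opening: 0.336
grasp_force: 0.0
position: [0.5832, 0.2017, 0.2717]
force: [0.1, -0.2, 0.6]
opening: 0.339
time_s: 44.4
position: [0.499, 0.1967, 0.2678]
wrist peeler 0.7 e [-0.311 -0.294 -0.271] n [-0.251 -0.228 -0.209]
wrist peeler 0.64 e [-0.053  0.047  0.103] n [0.05  0.062 0.074]
wrist caddy 0.77 [0.603 0.145 0.   ]
wrist flour_jar 0.74 [0.486 0.379 0.   ]
top peeler 0.82 e [-0.33  -0.267 -0.226] n [-0.27  -0.192 -0.145]
top peeler 0.6 e [0.03  0.078 0.108] n [0.051 0.058 0.07 ]
top caddy 0.58 [0.606 0.142 0.   ]
top flour_jar 0.69 [0.479 0.379 0.   ]
top mug 0.56 [ 0.772 -0.036  0.   ]
top timer 0.83 [ 0.676 -0.347  0.   ]
scene iou0 0.5 0.8
top iou0 0.81 0.68
jar_a (array([0.703, 0.086]), array([-7.9, -1.6]), np.float64(-0.719))
scene iou0 0.43 0.73
top iou0 0.83 0.83
wrist iou0 0.87 0.81
jar_a (array([0.6304, 0.0798]), array([-2.9,  1.1]), np.float64(-0.767))
scene iou0 0.62 0.93
top iou0 0.75 0.68
wrist iou0 0.71 0.78
mill (array([0.5494, 0.0775]), array([-0.9,  2.7]), np.float64(-0.74))
```

Everything checks out: the jars and mill are upright, the peeler is inside the bare compartment, and the caddy and the other objects have not moved.

```bash
python3 -c "
from rig import *
print(hand_in())"
```

```text
the job is handed in; nothing more can be done
None
```

The job is handed in at about 45 s of the 72 s: both spice jars and the pepper mill stand upright in the cork-lined compartment and the black peeler lies flat in the bare one. The camera checks before hand-in showed the caddy, flour jar, mug and timer still in place; no verdict came back.

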